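# Load the rod station and latch its sliding guard

## Task

Lay the long wax rod in the two-block cradle of the guarded rod station and let go of it. Then slide the station's guard shut over the rod by its push plate until the latch clicks and the guard stays shut by itself, pushing gently so that the rubber stop is never crushed (press it in no more than 2.5 mm), and leave the short rods and the mug where they are.

Things in the scene. Friction and masses are not known exactly. Their poses are not given: they have to be found in the camera images.
- wax_rod: the long orange-brown wax rod, 89 long, 12 wide, 11 high, 20 g, lying flat on the bench to the left of the station. Origin: middle of its underside; its y axis runs along its length. The two similar rods on the bench are only 48 and 59 long
- station: guarded rod station: grey base plate 100 (x) x 360 (y) x 14 high, fixed to the bench. Origin: centre of its underside, z up; +y is the way the guard slides shut. On it stand rails, two cradle blocks, the guard and, at the +y end, the strike block with ejector tube (x = +34), rubber stop (x = -34), both 37 over the bench, and a finger with a wedge (x 15 to 29, to 61 high) that points at the cradle beside the rod's end
- cradle (a point): where the middle of the rod's underside belongs: 34 over the bench, midway between two dark blocks (12 thick, centred 30 either way along y). Axes as the station's; the rod lies along y, either way round. Each block has a floor 14 wide and 45 degree flanks 10 high, so a rod let down within 6 mm is centred. 48 mm free between the blocks; base plate 20 below this point
- push_face (a point): middle of the rear (-y) face of the black push plate on the guard's roof, 90 over the bench; axes as the station's; moves with the guard. The plate is 60 wide (x), 10 thick, from 72 to 105 over the bench; behind this face the flat roof, 72 high, runs on for 25. Pushing this face towards +y shuts the guard; closed fingers may push it, or it may be held
- guard (a joint): travel of the guard in m: 0 fully open (starts 0 to 0.015), grows as it shuts. Friction 2 N. The strike block is adjustable, so the latch catches anywhere from 0.128 to 0.152, different each time. From 30 mm before the catch a spring ejector pushes back, 3 N rising to 6 N; if the latch roller is still on the wedge's slope, it sends the guard back to 0.122 or less. Caught, the guard settles at the catch
- pawl (a joint): lift of the latch roller (under the small round knob on the guard's arm) in m: 0 down, about 0.007 on top of the wedge, 0 again once caught. In the last 20 mm it climbs the wedge and the push needed (friction, ejector and wedge) rises to 12 to 14 N; at the catch it drops with a click and the push falls by about 5 N
- rubber_stop (a joint): how far the rubber stop is pressed in, m: 0 untouched; 0.0025 (15 N on the stop, about 23 N on the push plate) is the most allowed. The guard meets it 1.5 mm beyond the catch; it then adds 6 N per mm, so a push of 16 to 19 N means that the latch has caught and the stop is pressed 1.3 to 1.8 mm
- short_rod_a: the nearer bystander rod: same wax, 59 long, 13 wide, 12 high, lying between the long rod and the station; origin middle of underside
- mug: white mug, 91 high, at the far right corner behind the station, a bystander; origin centre of underside
- guard_roof (a point): middle of the guard's flat roof, 72 over the bench; axes as the station's. The guard is a hood of 0.4 kg, 120 long (y), 80 wide, with clear windows and an open front (+y) end; over its front edge, at x = +22, an arm with the spring latch stands 15 forward, its knob up to 91 high

How it is judged:
By the outcome, as a careful person would: the job done as asked, in the order asked, and still so for the second after the job is handed in, with the robot touching nothing.
It also fails if it takes over 58 s, if anything falls off the work surface, if the arm or the gripper's body presses on something with over 40 N, if the wrist force passes 120 N, or if a joint passes its speed limit or range.

## Robot

A 6-joint arm with a two-finger parallel gripper is mounted at the origin on the work surface; the furniture and walls round the work are solid. World frame = base frame: x ahead of the robot, y to its left, z up, the work surface at z = 0. Lengths are in m, angles in rad, forces in N, time in s.
With the tool pointing down it reaches from about 0.325 to 1 m from the base axis. Payload 5.1 kg.
Tool frame: the origin (TCP) lies midway between the tips of the shut fingers; the grasp point (between the pads) lies 19 mm behind it (r.pinch_z is the distance from the TCP to the grasp point, in m); y points along the fingers, z is the direction in which the jaws open and shut, and the axes are right-handed (so a half turn about y gives the same grasp; the last joint's range is limited). The gripper opens to 85 mm and grips with 20 to 120 N. Pads are 22 mm wide; open, the fingers measure 114 mm over their backs; the gripper's body (76 mm by 85 mm) begins 54 mm behind the grasp point. The pads swing forward as they close: fully open they stand 13 mm farther back than shut.
Start: joints at [1.043, 0.124, 1.65, -0, 1.367, -0.083], TCP at [0.28, 0.587, 0.231] pointing down, gripper open.
Joint ranges: [-2.61, 2.61], [-1.02, 2.33], [0.03, 2.71], [-1.35, 4.49], [0.32, 2.68], [-2.91, 2.91]. Speed limits (rad/s): [2.57, 2.57, 3.14, 3.14, 3.14, 3.14].

## Interface

Orientations are given as a rotation vector (axis times angle).
In Python, from workcell import r, get_image, get_calibration, search_frame, cut_out gives the robot as it stands.
- The arm moves only by the tool arm_command, never from a script. Its argument "targets" is text: rows parted by semicolons, each of 4 numbers parted by spaces: the shift along the tool's x, y, z in m, then the turn about the tool's y in degrees. A call has 1 to 20 rows; each row shifts and turns the commanded pose from where the row before left it, along the tool's axes as they then stand; what a row does not reach is not made up. A row lasts 1/8 s, in which the tool goes at most 62.5 mm and 10.7 degrees, less where a joint would pass 70% of its speed; a pose out of reach is approached as far as the arm can. A call with a gripper value outside its range is refused whole. "hand" is the gripper's target within -1 to 1 (fully open at 1, half-way at 0, shut at -1), set as the call begins (left out, the last holds). The fingers move at their own pace and stop on an object; the grip force is fixed at half the most. Time passes only in rows, so rows that do not move let the fingers close. It gives the time, the measured TCP pose, the force and the opening at its end, in the units of the state.
- r.get_obs(): the state, without advancing time (a new reading comes with each control period).
- get_image(name): name is "scene" or "top" or "wrist"; returns (picture, depth): 384x512x3 uint8, red, green, blue; 384x512 float32, m along the optical axis (not along the pixel's ray), 0 where there is no reading.
- get_calibration(name): a dict with "fx", "fy", "cx", "cy" (pixels), "k1" (the pictures are not rectified: a ray, as slopes to the right and down, at radius r is drawn at 1 + k1 r^2 times it, then the intrinsics apply), "R" (3x3) and "t" (3): a world point X has camera coordinates R X + t. Camera axes: x right, y down, z forward; pixel columns grow to the right and rows downward; lengths in m; the calibration is good to about 2 mm. A picture is of the moment at which its call begins: read the wrist's pose just before it. get_calibration takes no time and is no camera call; for the wrist camera it gives the pose at the moment of the call.
- r.finish_job(): hands the job in, once; it reports no verdict.
Trained networks look in the newest picture that a camera, given by its name, has taken for a name from the list of things; names that differ only in an ending like _2 or _b are one class to them, and where a whole thing is asked for, a point or a joint stands for the part that bears it (a point fixed in the world has none). Each returns a list of dicts, best first, with "p" (0 to 1); they miss things now and then, are a little off and sometimes report something else, mostly with a low value. They report only what shows in the picture. A call takes as long as a camera call.
- search_frame(camera, thing): "rect" ([left, top, width, height] in pixels, round what is visible of it).
- cut_out(camera, thing): "region" (384x512 bool, what is visible of it) and "rect" ([left, top, width, height] in pixels, round what is visible of it).
The state is a dict: "clock": time; "joint_pos": joint angles; "joint_velocities": joint speeds; "joint_efforts": joint torques, N m; "tcp_pos": TCP position; "eef_rot": TCP orientation; "force": force on the tool from outside, world axes, zero at the start; "moment": the same for the moment, N m; "grip_width": finger opening in m.
Only numpy, scipy, OpenCV 4.12 (cv2) and the standard library are available. Lean on these libraries where they do the work, as an engineer would, in place of code of your own. Each camera call takes 0.05 s, during which the arm holds its last target.

## Working session

There is one attempt and no reset: what is moved stays moved. The work goes in short steps, Python scripts to look and compute and a tool call to move; the robot and the scene stay as the last step left them, time stands still between calls to the robot, and variables do not carry over. Pictures are saved under pics/ and viewed, and the job is handed in when it is done.

Besides the shell and the picture viewer there is one more tool, called after "Emit:" in YAML: its name, and indented under it one key for each argument. arm_command: Moves the arm, as the interface text tells. Its arguments: {"type":"object","properties":{"targets":{"type":"string"},"hand":{"type":"number"}},"required":["targets"]}

```bash
ls; mkdir -p pics; python3 - <<'E'
from workcell import r,get_image,get_calibration,search_frame,cut_out
import cv2,numpy as np
print(r.get_obs(), r.pinch_z)
for n in ["scene","top","wrist"]:
    im,d=get_image(n); cv2.imwrite(f"pics/{n}0.png",im[:,:,::-1]); np.savez(f"{n}0.npz",im=im,d=d)
    c=get_calibration(n); print(n,{k:np.round(v,4).tolist() for k,v in c.items()})
E
```

```text
pics
{'clock': 0.0, 'joint_pos': array([ 1.04337646e+00,  1.24482397e-01,  1.65167443e+00, -2.25596230e-05,
        1.36753056e+00, -8.26421705e-02]), 'joint_velocities': array([-0.00149588, -0.00110924, -0.00014768, -0.00035991,  0.00094946,
        0.00082967]), 'joint_efforts': array([-1.03089322e-03, -4.23590219e+01, -3.65458918e+01, -1.18062612e-04,
        6.79940509e-03,  1.17092597e-05]), 'tcp_pos': array([0.27941048, 0.58619444, 0.23006748]), 'eef_rot': array([-1.54451913,  0.34937933, -0.34841751]), 'force': array([-0.78948699, -0.76570721, -0.4148236 ]), 'moment': array([-0.06998853,  0.04855764,  0.0328348 ]), 'grip_width': 0.08549529056326012} 0.0187
scene {'fx': 368.7184, 'fy': 368.7184, 'cx': 254.3569, 'cy': 197.4801, 'k1': -0.0674, 'R': [[0.7305, -0.6827, -0.0186], [-0.4426, -0.4524, -0.7742], [0.5201, 0.5738, -0.6327]], 't': [-0.4038, 0.2641, 0.6939]}
top {'fx': 413.0514, 'fy': 413.0514, 'cx': 248.1871, 'cy': 186.245, 'k1': -0.0634, 'R': [[0.0282, -0.9996, 0.0049], [-0.9863, -0.0286, -0.1624], [0.1625, -0.0003, -0.9867]], 't': [-0.0726, 0.5112, 1.1354]}
wrist {'fx': 339.0395, 'fy': 339.0395, 'cx': 251.8653, 'cy': 194.0622, 'k1': 0.0286, 'R': [[0.4296, 0.903, -0.0009], [0.8636, -0.4106, 0.2926], [0.2639, -0.1265, -0.9562]], 't': [-0.6498, -0.0376, 0.3787]}
```

View pics/scene0.png

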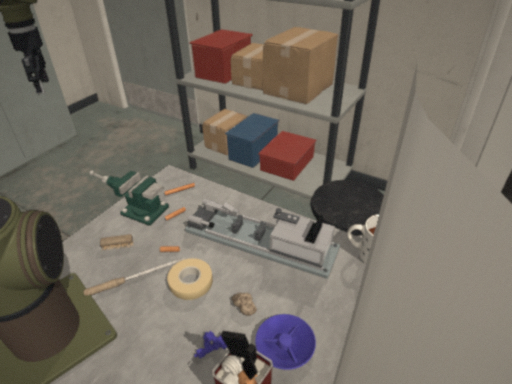

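View pics/top0.png

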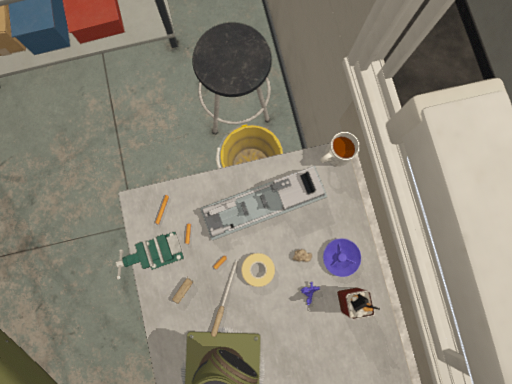

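View pics/wrist0.png

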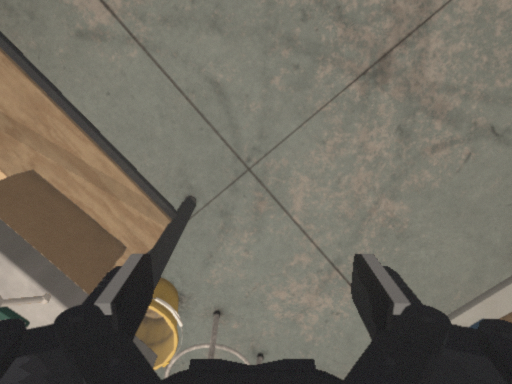

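The top view shows the long rod at about (161,208), with a short rod at (188,234) and another at (220,263). The station runs from (203,215) to (325,190), with the guard at its right end and the mug at (343,146). Next I'll measure positions.

```bash
cat > h.py <<'E'
import numpy as np,cv2
from scipy.spatial.transform import Rotation as Ro
def und(c,px):
    K=np.array([[c["fx"],0,c["cx"]],[0,c["fy"],c["cy"]],[0,0,1.]])
    return cv2.undistortPoints(np.asarray(px,float).reshape(-1,1,2),K,np.array([c["k1"],0,0,0.])).reshape(-1,2)
def onplane(c,px,z):
    n=und(c,px); R=np.array(c["R"]);t=np.array(c["t"]); o=-R.T@t
    d=np.c_[n,np.ones(len(n))]@R
    s=(z-o[2])/d[:,2]
    return o+d*s[:,None]
def deproj(c,px,dep):
    n=und(c,px); R=np.array(c["R"]);t=np.array(c["t"])
    return (np.c_[n,np.ones(len(n))]*np.asarray(dep)[:,None]-t)@R
def proj(c,X):
    K=np.array([[c["fx"],0,c["cx"]],[0,c["fy"],c["cy"]],[0,0,1.]])
    return cv2.projectPoints(np.asarray(X,float).reshape(-1,1,3),cv2.Rodrigues(np.array(c["R"],float))[0],np.array(c["t"],float),K,np.array([c["k1"],0,0,0.]))[0].reshape(-1,2)
E
python3 - <<'E'
from workcell import *
from h import *
for cam in ["top","scene"]:
  for n in ["wax_rod","short_rod_a","station","guard","mug","pawl"]:
    L=cut_out(cam,n)
    d=np.load(cam+"0.npz")["d"]; c=get_calibration(cam)
    for e in L[:3]:
        m=e["region"]; ys,xs=np.nonzero(m); ok=d[ys,xs]>0
        P=deproj(c,np.c_[xs,ys][ok],d[ys,xs][ok])
        rect=cv2.minAreaRect(P[:,:2].astype(np.float32)*1000)
        print(cam,n,round(e["p"],2),e["rect"],m.sum(),"mean",P.mean(0).round(4),"z",np.percentile(P[:,2],[5,50,95]).round(4),"rect",rect)
        if e is L[0]: np.save(f"m_{cam}_{n}.npy",m)
top=np.load("top0.npz"); im=cv2.resize(top["im"][150:280,110:360],None,fx=3.2,fy=3.2,interpolation=cv2.INTER_CUBIC)
cv2.imwrite("pics/top_crop.png",im[:,:,::-1])
sc=np.load("scene0.npz"); im=cv2.resize(sc["im"][160:280,90:390],None,fx=2.6,fy=2.6,interpolation=cv2.INTER_CUBIC)
cv2.imwrite("pics/scene_crop.png",im[:,:,::-1])
E
```

```text
top wax_rod 0.46 [155.7, 195.2, 9.5, 28.5] 113 mean [0.4451 0.1906 0.0093] z [0.0047 0.0095 0.0135] rect ((444.4676818847656, 191.6027374267578), (12.209537506103516, 80.57472229003906), 73.24553680419922)
top wax_rod 0.3 [184.5, 225.4, 5.4, 16.3] 47 mean [0.376  0.1119 0.0111] z [0.0078 0.0108 0.0151] rect ((375.411865234375, 112.30894470214844), (8.288326263427734, 49.191551208496094), 85.77699279785156)
top short_rod_a 0.73 [203.0, 166.9, 124.7, 73.7] 4266 mean [ 0.4673 -0.1019  0.0378] z [0.0103 0.0268 0.078 ] rect ((473.2206726074219, -103.6763916015625), (105.10668182373047, 362.20343017578125), 22.275596618652344)
top station 0.91 [200.2, 165.8, 125.7, 74.7] 4223 mean [ 0.4662 -0.0999  0.0379] z [0.0103 0.0272 0.0781] rect ((470.66571044921875, -103.56951904296875), (103.88484954833984, 364.31304931640625), 21.3083438873291)
top guard 0.73 [271.6, 167.2, 54.6, 43.4] 1405 mean [ 0.5075 -0.1976  0.0722] z [0.0333 0.0724 0.1007] rect ((514.4703979492188, -197.37156677246094), (96.33723449707031, 148.23768615722656), 21.939075469970703)
top mug 0.95 [322.3, 130.6, 38.3, 38.3] 881 
[... 1351 characters left out ...]
92431640625), (524.763671875, 376.62042236328125), 22.110506057739258)
scene guard 0.87 [270.4, 208.8, 64.0, 57.8] 2556 mean [ 0.4975 -0.2073  0.0655] z [0.0302 0.0726 0.0929] rect ((522.47607421875, -176.48443603515625), (130.12014770507812, 155.57725524902344), 22.172807693481445)
scene mug 0.57 [348.8, 214.5, 28.7, 47.1] 602 mean [ 0.604  -0.2969  0.0581] z [0.0145 0.0616 0.0901] rect ((608.1196899414062, -284.62713623046875), (69.39148712158203, 54.63525390625), 24.10722541809082)
scene pawl 0.59 [184.0, 199.8, 156.8, 82.0] 6462 mean [ 0.4692 -0.1315  0.0376] z [0.0078 0.03   0.0789] rect ((901.1820068359375, 83.30093383789062), (1038.712646484375, 384.3102722167969), 22.110506057739258)
```

View pics/top_crop.png

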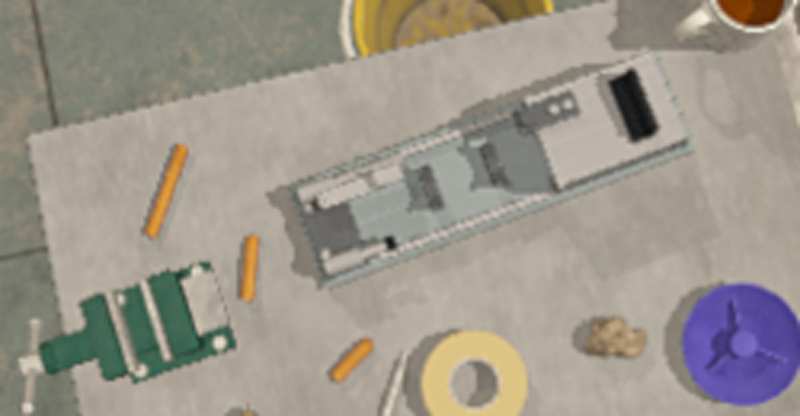

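View pics/scene_crop.png

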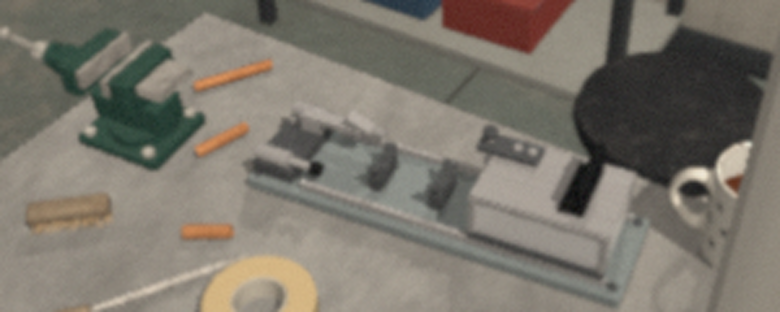

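```bash
cat >> h.py <<'E'
def plan(o,target,jaw_deg):
    """remaining shift in tool axes, and turn about tool y to bring jaw axis (z) to world angle jaw_deg (mod 180)"""
    R=Ro.from_rotvec(o["eef_rot"]).as_matrix()
    s=R.T@(np.array(target)-o["tcp_pos"])
    a=np.degrees(np.arctan2(R[1,2],R[0,2]))
    dw=(jaw_deg-a+90)%180-90     # world ccw turn
    turn=dw*np.sign(R[2,1])      # tool y down -> sign flips
    print("tool x",R[:,0].round(3),"y",R[:,1].round(3),"z",R[:,2].round(3),"jaw",a.round(2))
    print("shift(tool axes, no turn)",s.round(4),"turn",round(turn,2),"or",round(turn-180*np.sign(turn),2),"j6",o["joint_pos"][5].round(3))
E
python3 - <<'E'
from workcell import *
from h import *
o=r.get_obs()
import h
# rod fit by mask min-area on bench-plane top z=11mm
for cam in ["top","scene"]:
    m=np.load(f"m_{cam}_wax_rod.npy").astype(np.uint8); c=get_calibration(cam)
    ys,xs=np.nonzero(m); P=onplane(c,np.c_[xs,ys],0.008)[:,:2]
    u,s,v=np.linalg.svd(P-P.mean(0)); q=(P-P.mean(0))@v[0]
    mid=P.mean(0)+v[0]*(q.max()+q.min())/2
    print(cam,"mid",mid,"len",np.ptp(q),"ang",np.degrees(np.arctan2(v[0,1],v[0,0])))
    m=np.load(f"m_{cam}_station.npy").astype(np.uint8); 
plan(o,[0.445,0.19,0.16],73)
E
```

```text
top mid [0.4443878  0.19108099] len 0.08072454909431233 ang 163.06530195283452
scene mid [0.44493791 0.19066556] len 0.08521673431344048 ang 163.87876286927002
tool x [ 0.903 -0.43   0.   ] y [ 0.  0. -1.] z [0.43  0.903 0.   ] jaw 64.51
shift(tool axes, no turn) [ 0.3199  0.0714 -0.287 ] turn -8.49 or 171.51 j6 -0.083
```

Emit:
arm_command:
  targets: "0.04 0.005 -0.036 0;0.04 0.005 -0.036 0;0.04 0.005 -0.036 0;0.04 0.005 -0.036 0;0.04 0.005 -0.036 0;0.04 0.005 -0.036 0;0.04 0.005 -0.036 0;0.04 0.005 -0.035 0;0 0 0 -8.5;0 0 0 0"
  hand: 0.2

```text
clock: 2.0
tcp_pos: [0.4453, 0.1894, 0.1914]
eef_rot: [-1.558, 0.235, -0.235]
force: [-0.1, 0.4, 0.9]
grip_width: 0.0515
```

```bash
python3 - <<'E'
from workcell import *
from h import *
o=r.get_obs(); c=get_calibration("wrist")
im,d=get_image("wrist"); cv2.imwrite("pics/wrist1.png",im[:,:,::-1]); np.savez("wrist1.npz",im=im,d=d)
L=cut_out("wrist","wax_rod")
print(o["clock"],o["tcp_pos"],o["force"],o["grip_width"])
for e in L[:3]:
    ys,xs=np.nonzero(e["region"]); P=onplane(c,np.c_[xs,ys],0.009)[:,:2]
    u,s,v=np.linalg.svd(P-P.mean(0),full_matrices=False); q=(P-P.mean(0))@v[0]
    dd=d[ys,xs]
    print(e["p"],e["rect"],"mid",P.mean(0)+v[0]*(q.max()+q.min())/2,"len",np.ptp(q),"wid",np.ptp((P-P.mean(0))@v[1]),"ang",np.degrees(np.arctan2(v[0,1],v[0,0])))
plan(o,[0.445,0.19,0.005],73)
# vise
t=np.load("top0.npz"); ct=get_calibration("top"); ys,xs=np.mgrid[228:275,110:192]; ys=ys.ravel();xs=xs.ravel()
P=deproj(ct,np.c_[xs,ys],t["d"][ys,xs]); Q=P[P[:,2]>0.02]; print("vise",Q.min(0),Q.max(0))
E
```

```text
2.0 [0.44531077 0.18937404 0.19144964] [-0.13104894  0.38933686  0.8603557 ] 0.0515303624537674
0.59 [248.7, 120.6, 12.0, 90.0] mid [0.44418046 0.19310129] len 0.08888175615717236 wid 0.01170174198784133 ang -16.612280671496265
tool x [ 0.955 -0.295  0.   ] y [ 0.  0. -1.] z [0.295 0.955 0.   ] jaw 72.83
shift(tool axes, no turn) [-0.0005  0.1864  0.0005] turn -0.17 or 179.83 j6 -0.98
vise [ 0.25957136 -0.05760533  0.02078239] [0.36924959 0.29867473 1.20367331]
```

View pics/wrist1.png

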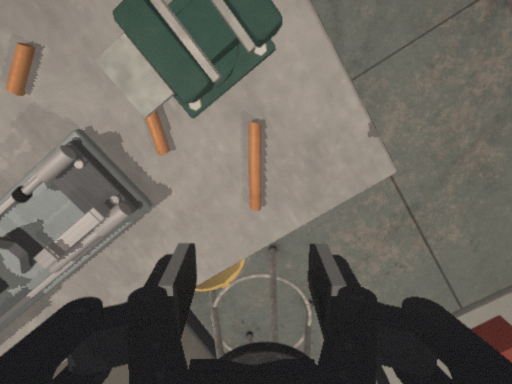

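The wrist view shows the long rod at about (255,165), upright in the picture. The fingers are below it, and the vise and short rod are well clear. I'll go down.

Emit:
arm_command:
  targets: "-0.0017 0.03 0.0022 -0.5;0 0.05 0 0;0 0.05 0 0;0 0.04 0 0;0 0 0 0"

```text
clock: 2.72
tcp_pos: [0.4407, 0.1923, 0.0181]
eef_rot: [-1.562, 0.231, -0.22]
force: [0.2, -0.5, 0.0]
grip_width: 0.0514
```

```bash
python3 - <<'E'
from workcell import *
from h import *
o=r.get_obs(); c=get_calibration("wrist")
im,d=get_image("wrist"); cv2.imwrite("pics/wrist2.png",im[:,:,::-1])
L=cut_out("wrist","wax_rod")
print(o["clock"],o["tcp_pos"],o["force"],o["grip_width"])
for e in L[:2]:
    ys,xs=np.nonzero(e["region"]); P=onplane(c,np.c_[xs,ys],0.009)[:,:2]
    u,s,v=np.linalg.svd(P-P.mean(0),full_matrices=False); q=(P-P.mean(0))@v[0]
    print(e["p"],e["rect"],"mid",P.mean(0)+v[0]*(q.max()+q.min())/2,"len",np.ptp(q),"ang",np.degrees(np.arctan2(v[0,1],v[0,0])))
plan(o,[0.4443,0.192,0.005],73.4)
E
```

```text
2.725 [0.44072613 0.19234118 0.01809086] [ 0.1669871  -0.53192714  0.03126214] 0.05135109032256123
0.6 [243.1, 163.9, 25.0, 169.2] mid [0.44363443 0.19329953] len 0.08954280147869173 ang -16.58461981196725
tool x [ 0.959 -0.284 -0.007] y [-0.008 -0.002 -1.   ] z [ 0.283  0.959 -0.004] jaw 73.53
shift(tool axes, no turn) [0.0036 0.0131 0.0007] turn 0.13 or -179.87 j6 -0.984
```

View pics/wrist2.png

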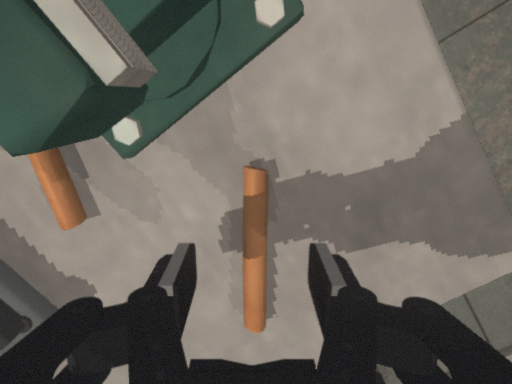

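Emit:
arm_command:
  targets: "0.0025 0.0125 0.0015 0;0 0 0 0;0 0 0 0"

```text
clock: 3.2
tcp_pos: [0.4474, 0.1934, 0.0095]
eef_rot: [-1.559, 0.225, -0.227]
force: [0.5, 0.1, 0.5]
grip_width: 0.0514
```

Emit:
arm_command:
  targets: "0 0 0 0;0 0 0 0;0 0 0 0;0 0 0 0;0 0 0 0"
  hand: -1

```text
clock: 3.82
tcp_pos: [0.4493, 0.1938, 0.011]
eef_rot: [-1.557, 0.222, -0.229]
force: [-0.6, -0.7, 8.5]
grip_width: -0.0002
```

```bash
python3 - <<'E'
from workcell import *
from h import *
o=r.get_obs()
im,d=get_image("wrist"); cv2.imwrite("pics/wrist3.png",im[:,:,::-1])
print(o["clock"],o["tcp_pos"],o["force"],o["grip_width"])
plan(o,[0.4436,0.1933,0.005],73.4)
# station fit: base outline on z=14mm from top mask
m=np.load("m_top_station.npy").astype(np.uint8);c=get_calibration("top")
t=np.load("top0.npz"); ys,xs=np.nonzero(cv2.dilate(m,np.ones((7,7))))
P=deproj(c,np.c_[xs,ys],t["d"][ys,xs])
k=(P[:,2]>0.055)&(P[:,2]<0.11); Q=P[k]
print("roof", cv2.minAreaRect((Q[(Q[:,2]>.066)&(Q[:,2]<.08)][:,:2]*1000).astype(np.float32)), "plate",cv2.minAreaRect((Q[Q[:,2]>.095][:,:2]*1000).astype(np.float32)))
E
```

```text
3.825 [0.44929512 0.19382426 0.0110499 ] [-0.58050535 -0.72163014  8.45147039] -0.00018523601195511962
tool x [ 0.959 -0.284  0.004] y [ 0.005  0.001 -1.   ] z [0.284 0.959 0.002] jaw 73.52
shift(tool axes, no turn) [-0.0053  0.006  -0.0021] turn 0.12 or -179.88 j6 -0.985
roof ((508.1252746582031, -193.21878051757812), (84.022705078125, 135.59034729003906), 22.27515983581543) plate ((522.1773071289062, -227.34963989257812), (58.66773986816406, 11.092338562011719), 23.139005661010742)
```

View pics/wrist3.png

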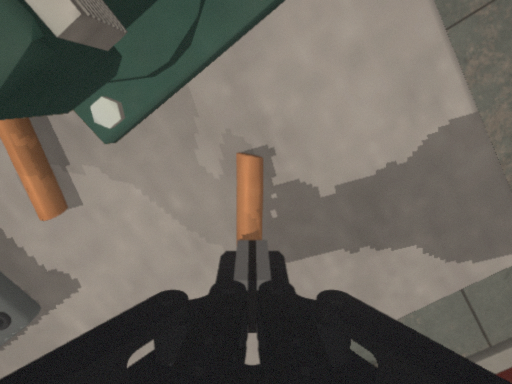

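The fingers shut on top of the rod: z stayed at 0.011, the width reads 0 and there are 8 N of upward force. I'll lift, open, and see where the arm settles.

Emit:
arm_command:
  targets: "0 -0.03 0 0;0 0 0 0;0 0 0 0;0 0 0 0"
  hand: 0

```text
clock: 4.38
tcp_pos: [0.446, 0.193, 0.0376]
eef_rot: [-1.56, 0.227, -0.224]
force: [0.0, 0.7, -0.4]
grip_width: 0.0428
```

Emit:
arm_command:
  targets: "0 0 0 0;0 0 0 0;0 0 0 0"

```text
clock: 4.75
tcp_pos: [0.4468, 0.1933, 0.0386]
eef_rot: [-1.559, 0.226, -0.226]
force: [-0.4, 0.9, -0.6]
grip_width: 0.0428
```

```bash
cat > look.py <<'E'
import sys
from workcell import *
from h import *
o=r.get_obs(); c=get_calibration("wrist")
im,d=get_image("wrist"); cv2.imwrite(f"pics/{sys.argv[1]}.png",im[:,:,::-1]); np.savez("wl.npz",im=im,d=d)
print(o["clock"],o["tcp_pos"],o["force"],o["grip_width"],"vel",abs(o["joint_velocities"]).max())
L=cut_out("wrist","wax_rod")
for e in L[:2]:
    ys,xs=np.nonzero(e["region"]); P=onplane(c,np.c_[xs,ys],float(sys.argv[2]))[:,:2]
    u,s,v=np.linalg.svd(P-P.mean(0),full_matrices=False); q=(P-P.mean(0))@v[0]
    print(e["p"],e["rect"],"mid",P.mean(0)+v[0]*(q.max()+q.min())/2,"len",np.ptp(q),"ang",np.degrees(np.arctan2(v[0,1],v[0,0])))
plan(o,[0.4436,0.1933,0.005],73.4)
E
python3 look.py wrist4 0.009
```

```text
4.75 [0.44682842 0.19325778 0.03861902] [-0.39102679  0.9137716  -0.55405238] 0.04279637113967136 vel 0.00397438014933666
0.8 [242.9, 147.9, 22.0, 151.3] mid [0.44418596 0.19432355] len 0.08858345596392254 ang -16.570828116514647
tool x [ 0.959 -0.284 -0.   ] y [-0. -0. -1.] z [ 0.284  0.959 -0.   ] jaw 73.51
shift(tool axes, no turn) [-0.0031  0.0336 -0.0009] turn 0.11 or -179.89 j6 -0.985
```

View pics/wrist4.png

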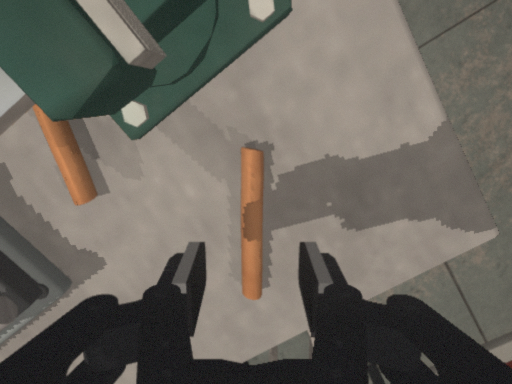

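Emit:
arm_command:
  targets: "-0.0027 0.02 0 0;0 0.0146 0 0;0 0 0 0;0 0 0 0;0 0 0 0"

```text
clock: 5.48
tcp_pos: [0.445, 0.1943, 0.0049]
eef_rot: [-1.558, 0.225, -0.227]
force: [-0.3, -1.2, -0.3]
grip_width: 0.0428
```

Emit:
arm_command:
  targets: "-0.001 0.002 -0.001 0;0 0 0 0;0 0 0 0"

```text
clock: 5.85
tcp_pos: [0.4431, 0.1934, 0.0023]
eef_rot: [-1.559, 0.226, -0.226]
force: [0.2, -1.2, -0.2]
grip_width: 0.0424
```

Emit:
arm_command:
  targets: "0 0 0 0;0 0 0 0;0 0 0 0;0 0 0 0"
  hand: -1

```text
clock: 6.35
tcp_pos: [0.4433, 0.1935, 0.0025]
eef_rot: [-1.559, 0.225, -0.226]
force: [-0.6, 0.9, 3.1]
grip_width: 0.0091
```

```bash
python3 look.py wrist5 0.009
```

```text
6.35 [0.44334693 0.19349181 0.00249032] [-0.56246882  0.92215492  3.12467774] 0.009057904212244415 vel 0.0016968260178716018
0.8 [238.5, 167.8, 25.6, 184.2] mid [0.4443076  0.19361819] len 0.08985388281216103 ang -16.233094695520016
tool x [ 0.959 -0.284  0.   ] y [ 0.  0. -1.] z [0.284 0.959 0.   ] jaw 73.51
shift(tool axes, no turn) [ 0.0003 -0.0025 -0.0001] turn 0.11 or -179.89 j6 -0.983
```

View pics/wrist5.png

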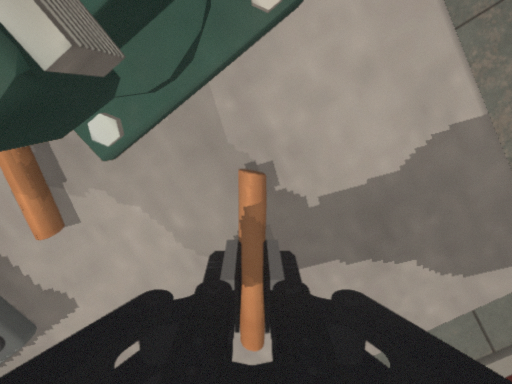

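The grip reads 9 mm, which is less than the 12 mm width. I'll lift a little and check the hold.

Emit:
arm_command:
  targets: "0 -0.01 0 0;0 -0.02 0 0;0 -0.03 0 0;0 -0.03 0 0;0 -0.03 0 0;0 0 0 0;0 0 0 0"

```text
clock: 7.32
tcp_pos: [0.4424, 0.1932, 0.1214]
eef_rot: [-1.56, 0.227, -0.225]
force: [-0.3, 0.1, 0.4]
grip_width: 0.0096
```

```bash
python3 look.py wrist6 0.128
```

```text
7.325 [0.44244647 0.19318791 0.12141127] [-0.25631147  0.08863865  0.39636811] 0.009566455930913608 vel 0.017631801202853053
0.62 [240.9, 168.8, 26.8, 182.5] mid [0.44320061 0.1933807 ] len 0.09015379338014352 ang -16.344707633278514
tool x [ 0.959 -0.284 -0.001] y [-0.001 -0.    -1.   ] z [ 0.284  0.959 -0.001] jaw 73.52
shift(tool axes, no turn) [0.0012 0.1164 0.0005] turn 0.12 or -179.88 j6 -0.983
```

View pics/wrist6.png

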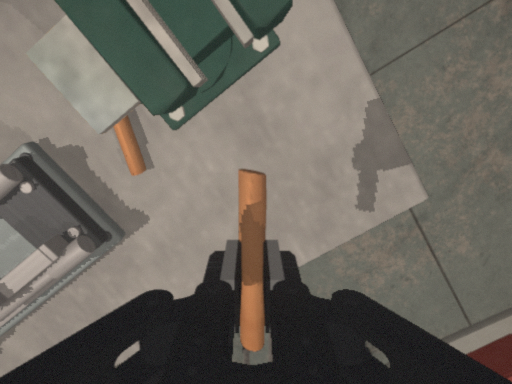

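```bash
python3 - <<'E'
from workcell import *
from h import *
c=get_calibration("top")
print(onplane(c,[[253.4,205]],0.04), onplane(c,[[243.7,208.7],[263,201.5]],0.04))
w=np.load("wl.npz")
L=cut_out("wrist","wax_rod"); m=L[0]["region"]; cw=get_calibration("wrist")
m=cv2.erode(m.astype(np.uint8),np.ones((5,5)))
ys,xs=np.nonzero(m); P=deproj(cw,np.c_[xs,ys],w["d"][ys,xs]); R=Ro.from_rotvec(r.get_obs()["eef_rot"]).as_matrix()
q=(P-r.get_obs()["tcp_pos"])@R
for a,b in [(-.045,-.03),(-.03,-.015),(0.01,.02),(.02,.045)]:
    k=(q[:,0]>a)&(q[:,0]<b); print(a,b,k.sum(),"height of top above TCP",-np.median(q[k,1]) if k.any() else None)
plan(r.get_obs(),[0.445,-0.04,0.2],22)
E
```

```text
[[ 0.45994712 -0.07420609  0.04      ]] [[ 0.44862404 -0.04703786  0.04      ]
 [ 0.47072137 -0.10118983  0.04      ]]
-0.045 -0.03 720 height of top above TCP 0.007701338158684441
-0.03 -0.015 760 height of top above TCP 0.007763282596771977
0.01 0.02 331 height of top above TCP 0.007991459996145301
0.02 0.045 768 height of top above TCP 0.00779024198753662
tool x [ 0.959 -0.284 -0.002] y [-0.003 -0.001 -1.   ] z [ 0.284  0.959 -0.002] jaw 73.52
shift(tool axes, no turn) [ 0.0688 -0.0792 -0.2227] turn 51.52 or -128.48 j6 -0.983
```

Emit:
arm_command:
  targets: "0.0186 -0.0115 -0.0427 0;0.0186 -0.0115 -0.0427 0;0.0186 -0.0115 -0.0427 0;0.0186 -0.0115 -0.0427 0;0.0186 -0.0115 -0.0427 0;0.0186 -0.0115 -0.0427 0;0.0186 -0.0115 -0.0427 0;0 0 0 10.3;0 0 0 10.3;0 0 0 10.3;0 0 0 10.3;0 0 0 10.3;0 0 0 0;0 0 0 0;0 0 0 0"

```text
clock: 9.35
tcp_pos: [0.483, -0.1302, 0.2025]
eef_rot: [-1.367, 0.921, -0.92]
force: [0.9, -0.7, -1.0]
grip_width: 0.0095
```

```bash
python3 look.py wrist7 0.2
```

```text
9.35 [ 0.48301878 -0.13015579  0.20246365] [ 0.91493941 -0.72139737 -1.02377162] 0.009490948066465891 vel 0.006372331650272947
0.75 [238.8, 167.7, 30.4, 184.3] mid [ 0.48480484 -0.13531693] len 0.09612204507704376 ang -67.77957653813846
tool x [ 0.376 -0.927 -0.   ] y [-0.  0. -1.] z [ 0.927  0.376 -0.   ] jaw 22.09
shift(tool axes, no turn) [-0.3145  0.1975  0.0852] turn -51.31 or 128.69 j6 -0.756
```

View pics/wrist7.png

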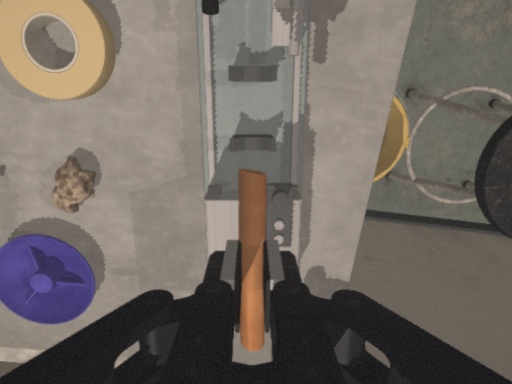

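```bash
python3 - <<'E'
from h import *
w=np.load("wl.npz"); im=cv2.resize(w["im"][0:210,180:330],None,fx=3.8,fy=2.85,interpolation=cv2.INTER_CUBIC) if 0 else cv2.resize(w["im"][0:200,180:330],None,fx=3,fy=3,interpolation=cv2.INTER_CUBIC)
cv2.imwrite("pics/w7c.png",im[:,:,::-1])
np.savez("wl7.npz",**w)
E
```

```text
(no output)
```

View pics/w7c.png

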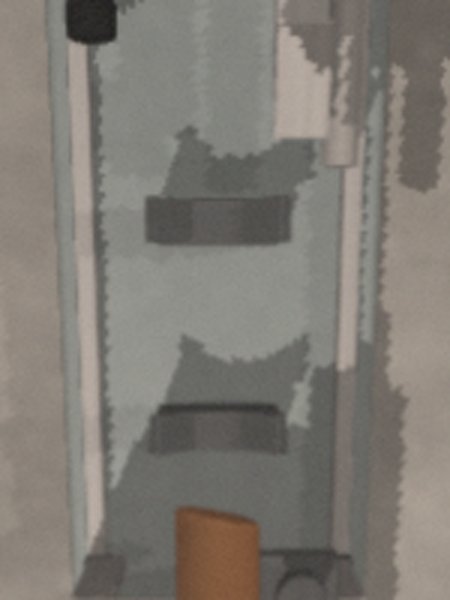

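```bash
python3 - <<'E'
from workcell import *
from h import *
w=np.load("wl7.npz"); c=get_calibration("wrist"); d=w["d"]
ys,xs=np.mgrid[0:235,185:325]; ys=ys.ravel();xs=xs.ravel(); ok=d[ys,xs]>0; ys=ys[ok];xs=xs[ok]
P=deproj(c,np.c_[xs,ys],d[ys,xs])
def loc(P,yaw,o=(0.46,-0.0742)):
    a=np.radians(yaw); R=np.array([[np.cos(a),-np.sin(a)],[np.sin(a),np.cos(a)]]); return np.c_[(P[:,:2]-o)@R,P[:,2]]
# yaw from edges of base plate and inner rail using image: fit lines on edge where z jumps from bench to 14mm
for yaw in (22.0,):
    Q=loc(P,yaw)
    k=(abs(Q[:,0])<30)&(Q[:,2]>.028)&(Q[:,2]<.05)&(abs(Q[:,1])<50)
    B=Q[k]
    for s in (1,-1):
        b=B[np.sign(B[:,1])==s]; print("block",s,len(b),"x",np.percentile(b[:,0],[1,50,99]).round(4),"y",np.percentile(b[:,1],[1,5,50,95,99]).round(4),"z",np.percentile(b[:,2],[50,95,99]).round(4))
        t=b[b[:,2]>.040]; print("  top",len(t),t.min(0).round(4),t.max(0).round(4))
        f=b[(abs(b[:,0])<6)]; print("  floor z",np.percentile(f[:,2],[50,90]).round(4),"y",f[:,1].min().round(4),f[:,1].max().round(4))
    # base edges vs y
    for y0 in np.arange(-.06,.1,.02):
        kk=(abs(Q[:,1]-y0)<.004)
        L=Q[kk&(Q[:,2]>.009)&(Q[:,2]<.019)]; print(round(y0,3),L[:,0].min().round(4),L[:,0].max().round(4), "bench z",np.median(Q[kk&(Q[:,0]<-.056)][:,2]) if (kk&(Q[:,0]<-.056)).any() else None)
Q=loc(P,22); G=Q[(Q[:,2]>.066)&(Q[:,2]<.078)]; print("roof",G.min(0),G.max(0)); 
K=Q[(Q[:,2]>.080)&(Q[:,2]<.095)]; print("knob",len(K),K.min(0) if len(K) else 0,K.max(0) if len(K) else 0)
E
```

```text
block 1 1655 x [-0.0387  0.0131  0.0392] y [0.0231 0.024  0.0486 0.0809 0.0823] z [0.0409 0.0484 0.0497]
  top 1001 [-0.0396  0.0229  0.04  ] [0.0388 0.0827 0.05  ]
  floor z [0.0409 0.0441] y 0.0229 0.0831
block -1 747 x [-0.0402 -0.0013  0.042 ] y [-0.0756 -0.0741 -0.0322 -0.0259 -0.0256] z [0.0372 0.045  0.0481]
  top 275 [-0.0413 -0.0785  0.0401] [ 0.0427 -0.0256  0.0497]
  floor z [0.0372 0.0439] y -0.0788 -0.0255
-0.06 -0.0485 0.0498 bench z -0.00014347046680086763
-0.04 -0.0488 0.0501 bench z -0.0003339655357483001
-0.02 -0.0491 0.0501 bench z -0.0004679640991806957
0.0 -0.049 0.0508 bench z -0.0003382973611059289
0.02 -0.049 0.051 bench z -0.0002902075093634645
0.04 -0.0491 0.0509 bench z -0.00032401255695961085
0.06 -0.049 0.0507 bench z -0.0002355766977059266
0.08 -0.049 0.0506 bench z -0.00029355272355141576
roof [-0.04170486 -0.10676737  0.06601562] [ 0.04300825 -0.05848206  0.07799471]
knob 282 [ 0.01564142 -0.09687096  0.08002349] [ 0.02895606 -0.06060493  0.09267012]
```

```bash
python3 - <<'E'
from workcell import *
from h import *
w=np.load("wl7.npz"); c=get_calibration("wrist"); d=w["d"]
ys,xs=np.mgrid[0:200,185:325]; ys=ys.ravel();xs=xs.ravel(); ok=d[ys,xs]>0; ys=ys[ok];xs=xs[ok]
P=deproj(c,np.c_[xs,ys],d[ys,xs])
def loc(P,yaw,o=(0.46,-0.0742)):
    a=np.radians(yaw); R=np.array([[np.cos(a),-np.sin(a)],[np.sin(a),np.cos(a)]]); return np.c_[(P[:,:2]-o)@R,P[:,2]]
Q=loc(P,22)
k=(abs(Q[:,0])<.03)&(Q[:,2]>.024)&(Q[:,2]<.05)&(abs(Q[:,1])<.05); B=Q[k]
for s in (1,-1):
    b=B[np.sign(B[:,1])==s]; f=b[(abs(b[:,0])<6e-3)]
    print("block",s,len(b),b.min(0).round(4),b.max(0).round(4),"floor y",np.percentile(f[:,1],[1,50,99]).round(4),np.percentile(f[:,2],[5,50,95]).round(4))
    t=b[b[:,2]>.038]; print("  top",len(t),t.min(0).round(4),t.max(0).round(4))
    for x0 in np.arange(-.024,.025,.004):
        q=b[abs(b[:,0]-x0)<.002]; q=q[q[:,2]>.03]
        if len(q): print("   x",round(x0,3),"z",q[:,2].max().round(4),"y",q[:,1].min().round(4),q[:,1].max().round(4))
E
```

```text
block 1 736 [-0.0199  0.0229  0.0318] [0.0275 0.0499 0.05  ] floor y [0.0232 0.0289 0.0346] [0.0326 0.0338 0.0351]
  top 337 [-0.0199  0.0229  0.038 ] [0.0275 0.0499 0.05  ]
   x -0.02 z 0.0442 y 0.0229 0.0339
   x -0.016 z 0.0454 y 0.0229 0.0339
   x -0.012 z 0.0424 y 0.023 0.0343
   x -0.008 z 0.038 y 0.0231 0.0346
   x -0.004 z 0.0355 y 0.0232 0.0346
   x 0.0 z 0.0354 y 0.0232 0.0346
   x 0.004 z 0.0353 y 0.0232 0.0347
   x 0.008 z 0.0375 y 0.0232 0.0346
   x 0.012 z 0.0419 y 0.0231 0.0344
   x 0.016 z 0.0463 y 0.023 0.0349
   x 0.02 z 0.0499 y 0.023 0.0491
   x 0.024 z 0.0497 y 0.0491 0.0499
block -1 662 [-0.0192 -0.0377  0.0251] [ 0.0203 -0.0255  0.0458] floor y [-0.0369 -0.0307 -0.0256] [0.028  0.0338 0.0352]
  top 272 [-0.0192 -0.0377  0.038 ] [ 0.0203 -0.0256  0.0458]
   x -0.02 z 0.0453 y -0.0371 -0.0258
   x -0.016 z 0.0458 y -0.0373 -0.0257
   x -0.012 z 0.0425 y -0.0377 -0.0257
   x -0.008 z 0.0379 y -0.0374 -0.0257
   x -0.004 z 0.0361 y -0.0369 -0.0258
   x 0.0 z 0.0353 y -0.0368 -0.0258
   x 0.004 z 0.036 y -0.037 -0.026
   x 0.008 z 0.0368 y -0.0374 -0.0256
   x 0.012 z 0.0409 y -0.037 -0.0256
   x 0.016 z 0.0448 y -0.0374 -0.0256
   x 0.02 z 0.0454 y -0.037 -0.0256
```

```bash
python3 - <<'E'
from workcell import *
from h import *
o=r.get_obs();c=get_calibration("wrist"); R=Ro.from_rotvec(o["eef_rot"]).as_matrix()
m=cut_out("wrist","wax_rod")[0]["region"]; ys,xs=np.nonzero(m)
for z in (.205,.2075,.21):
    q=(onplane(c,np.c_[xs,ys],z)-o["tcp_pos"])@R
    print(z,"x",q[:,0].min(),q[:,0].max(),"mid",(q[:,0].min()+q[:,0].max())/2,"z",np.median(q[:,2]))
plan(o,[0.4608,-0.0752,0.09],22)
E
```

```text
0.205 x -0.043665678213810004 0.04927036096714256 mid 0.002802341376666278 z -0.0004500836192327913
0.2075 x -0.04423218922470338 0.04704296101361777 mid 0.0014053858944571944 z -0.00044558691879623076
0.21 x -0.04479870023559675 0.044815561060092976 mid 8.43041224811436e-06 z -0.00044109021835967544
tool x [ 0.376 -0.927 -0.   ] y [-0.  0. -1.] z [ 0.927  0.376 -0.   ] jaw 22.06
shift(tool axes, no turn) [-0.0593  0.1126  0.    ] turn 0.06 or -179.94 j6 -0.756
```

The wrist view shows cradle blocks at (253,73) and (253,143), directly in line with the held rod. The cradle works out at (0.4608, -0.0752) with a yaw of 22°.

Emit:
arm_command:
  targets: "-0.03 0 0 0;-0.029 0 0 0;0 0.05 0 0;0 0.05 0 0;0 0.04 0 0;0 0 0 0;0 0 0 0;0 0 0 0"

```text
clock: 10.5
tcp_pos: [0.4629, -0.076, 0.0653]
eef_rot: [-1.365, 0.918, -0.925]
force: [0.4, -0.7, 0.3]
grip_width: 0.0096
```

```bash
python3 look.py wrist8 0.07; python3 - <<'E'
from workcell import *
from h import *
plan(r.get_obs(),[0.4608,-0.0752,0.037],22)
E
```

```text
10.5 [ 0.46289315 -0.07603306  0.06528268] [ 0.44901753 -0.69760475  0.25559551] 0.009641504457555993 vel 0.004406742136969988
0.89 [239.3, 169.1, 29.9, 180.6] mid [ 0.46309467 -0.07726589] len 0.09094625003274528 ang -67.88396322808549
tool x [ 0.375 -0.927  0.003] y [ 0.004 -0.001 -1.   ] z [0.927 0.375 0.004] jaw 22.02
shift(tool axes, no turn) [-0.2571  0.0599  0.0829] turn -51.38 or 128.62 j6 -0.662
tool x [ 0.375 -0.927  0.002] y [ 0.004 -0.001 -1.   ] z [0.927 0.375 0.003] jaw 22.02
shift(tool axes, no turn) [-0.0013  0.0277 -0.0013] turn 0.02 or -179.98 j6 -0.662
```

View pics/wrist8.png

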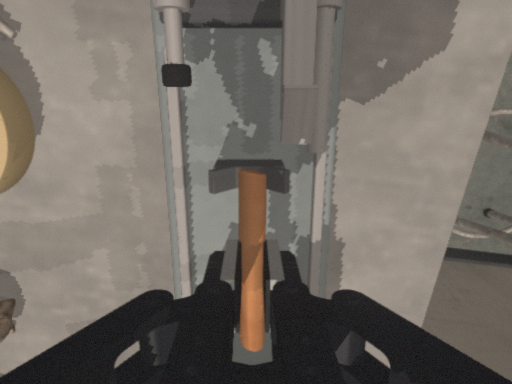

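The rod sits centred over the far block at (250,178). I'll lower it.

Emit:
arm_command:
  targets: "-0.001 0.013 -0.001 0;0 0.012 0 0;0 0 0 0;0 0 0 0;0 0 0 0"

```text
clock: 11.22
tcp_pos: [0.4593, -0.0748, 0.0373]
eef_rot: [-1.367, 0.922, -0.921]
force: [0.5, -0.2, -0.7]
grip_width: 0.0096
```

Emit:
arm_command:
  targets: "0.0004 0.001 0.001 0;0 0 0 0;0 0 0 0"

```text
clock: 11.6
tcp_pos: [0.4608, -0.0749, 0.0367]
eef_rot: [-1.367, 0.922, -0.922]
force: [0.3, -0.1, -0.2]
grip_width: 0.0097
```

Emit:
arm_command:
  targets: "0 0.0008 0 0;0 0 0 0;0 0 0 0"

```text
clock: 11.98
tcp_pos: [0.4609, -0.075, 0.0364]
eef_rot: [-1.367, 0.922, -0.922]
force: [-2.2, 0.2, 4.7]
grip_width: 0.0094
```

Emit:
arm_command:
  targets: "0 0 0 0;0 0 0 0;0 0 0 0"
  hand: -0.3

```text
clock: 12.35
tcp_pos: [0.4606, -0.0749, 0.0356]
eef_rot: [-1.367, 0.922, -0.921]
force: [-0.1, 0.2, 0.6]
grip_width: 0.0297
```

```bash
python3 look.py wrist9 0.042
```

```text
12.35 [ 0.46060835 -0.07486523  0.03564673] [-0.09916029  0.1930628   0.60453225] 0.02969810997204608 vel 0.0018246402914674311
0.63 [238.7, 170.8, 27.1, 180.7] mid [ 0.4611319  -0.07581939] len 0.09048672754843998 ang -67.61101408114062
tool x [ 0.375 -0.927 -0.   ] y [-0.  0. -1.] z [ 0.927  0.375 -0.   ] jaw 22.02
shift(tool axes, no turn) [-0.255   0.0307  0.0848] turn -51.38 or 128.62 j6 -0.661
```

View pics/wrist9.png

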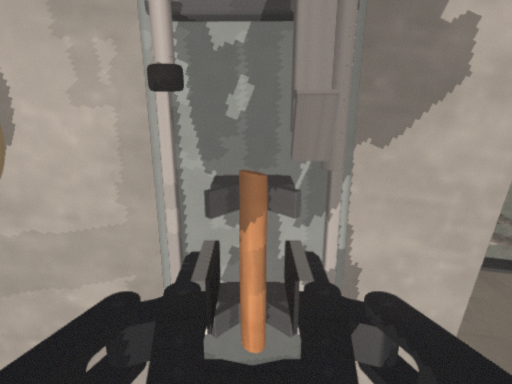

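The rod was let down with a 4.7 N touch. It's now released and lies in both blocks, with its middle at (0.4611, -0.0758). Next I'll lift, go behind the plate with the fingers shut, and look.

Emit:
arm_command:
  targets: "0 -0.02 0 0;0 -0.05 0 0;0 -0.055 0 0;0.05 0 0 0;0.05 0 0 0;0.05 0 0 0;0.05 0 0 0;0 0 0 0;0 0 0 0;0 0 0 0"

```text
clock: 13.7
tcp_pos: [0.5354, -0.2591, 0.1607]
eef_rot: [-1.367, 0.921, -0.92]
force: [0.1, 1.9, 0.1]
grip_width: 0.0298
```

```bash
python3 look.py wrist10 0.042; python3 - <<'E'
from workcell import *
from h import *
w=np.load("wl.npz"); c=get_calibration("wrist"); d=w["d"]
ys,xs=np.mgrid[0:330,150:360]; ys=ys.ravel();xs=xs.ravel(); ok=d[ys,xs]>0; ys=ys[ok];xs=xs[ok]
P=deproj(c,np.c_[xs,ys],d[ys,xs])
a=np.radians(22); R=np.array([[np.cos(a),-np.sin(a)],[np.sin(a),np.cos(a)]]); C=np.array([0.4608,-0.0752])
Q=np.c_[(P[:,:2]-C)@R,P[:,2]]
k=(Q[:,2]>.097)&(Q[:,2]<.11)&(abs(Q[:,0])<.035)&(Q[:,1]>-.19); print("plate top",k.sum(),np.percentile(Q[k],[2,50,98],axis=0).round(4))
k=(abs(Q[:,2]-.072)<.005)&(abs(Q[:,0])<.045); print("roof",np.percentile(Q[k],[1,99],axis=0).round(4))
o=r.get_obs(); print("tcp local",(o["tcp_pos"][:2]-C)@R)
plan(o,[0,0,.083],22)
E
```

```text
13.7 [ 0.53537148 -0.25913418  0.16071442] [0.10855067 1.85343971 0.12334039] 0.02978088103198786 vel 0.0049880475678061
tool x [ 0.376 -0.927 -0.001] y [-0.  0. -1.] z [ 0.927  0.376 -0.   ] jaw 22.08
shift(tool axes, no turn) [-0.4537  0.156   0.085 ] turn -51.32 or 128.68 j6 -0.926
plate top 1649 [[-0.027  -0.1669  0.0991]
 [ 0.0009 -0.1616  0.1041]
 [ 0.0283 -0.1575  0.1059]]
roof [[-0.04   -0.1915  0.0692]
 [ 0.0415 -0.0735  0.0768]]
tcp local [ 0.00038148 -0.1986495 ]
tool x [ 0.376 -0.927  0.   ] y [ 0. -0. -1.] z [0.927 0.376 0.   ] jaw 22.09
shift(tool axes, no turn) [-0.4416  0.078  -0.3988] turn 0.09 or -179.91 j6 -0.927
```

View pics/wrist10.png

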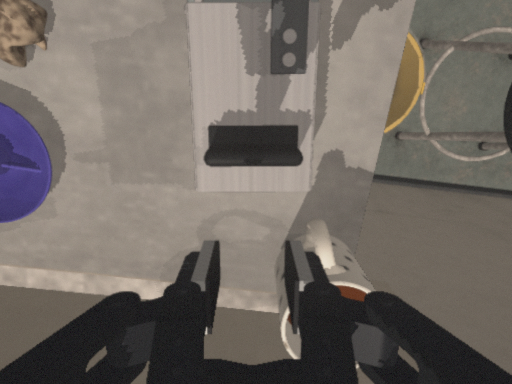

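```bash
python3 - <<'E'
from workcell import *
from h import *
w=np.load("wl.npz"); c=get_calibration("wrist"); d=w["d"]
a=np.radians(22); R=np.array([[np.cos(a),-np.sin(a)],[np.sin(a),np.cos(a)]]); C=np.array([0.4608,-0.0752])
px=np.array([[316,228],[322,235],[328,250],[330,270],[345,260]])
P=deproj(c,px,d[px[:,1],px[:,0]]); print(np.c_[(P[:,:2]-C)@R,P[:,2]].round(4))
m=np.load("m_scene_mug.npy"); 
cut=cut_out("wrist","mug")
for e in cut[:1]:
    ys,xs=np.nonzero(e["region"]); P=deproj(c,np.c_[xs,ys],d[ys,xs]); Q=np.c_[(P[:,:2]-C)@R,P[:,2]]; print(e["p"],e["rect"],np.percentile(Q,[2,98],axis=0).round(4)); k=Q[:,2]>.07; print(np.percentile(Q[k],[1,99],axis=0))
E
```

```text
[[ 0.0489 -0.2226  0.0655]
 [ 0.0523 -0.2255  0.072 ]
 [ 0.0556 -0.2339  0.0797]
 [ 0.058  -0.2499  0.0801]
 [ 0.0767 -0.2561  0.0528]]
0.62 [276.6, 219.1, 101.6, 145.1] [[ 0.022  -0.3196  0.0088]
 [ 0.0913 -0.2211  0.0908]]
[[ 0.0214291  -0.32138572  0.07048379]
 [ 0.08897599 -0.18604327  0.20367781]]
```

The plate shows at (253,145), with its rear face at local y = -0.167. The mug handle at (318,235) stays clear of the way down. I'll shut the fingers and lower.

Emit:
arm_command:
  targets: "0 0 0 0;0 0.03 0 0;0 0.03 0 0;0 0.0175 0 0;0 0 0 0;0 0 0 0;0 0 0 0"
  hand: -1

```text
clock: 14.72
tcp_pos: [0.5367, -0.2609, 0.0851]
eef_rot: [-1.367, 0.919, -0.924]
force: [-0.4, 0.3, -0.1]
grip_width: 0.0
```

Emit:
arm_command:
  targets: "-0.01 0 0 0;-0.008 0 0 0;0 0 0 0;0 0 0 0"

```text
clock: 15.22
tcp_pos: [0.529, -0.2435, 0.0835]
eef_rot: [-1.367, 0.921, -0.922]
force: [-0.3, -0.4, -0.6]
grip_width: -0.0001
```

Emit:
arm_command:
  targets: "-0.004 0 0 0;-0.004 0 0 0;-0.003 0 0 0;0 0 0 0"

```text
clock: 15.72
tcp_pos: [0.5248, -0.2332, 0.0835]
eef_rot: [-1.367, 0.922, -0.921]
force: [0.7, 0.0, 0.8]
grip_width: -0.0001
```

Emit:
arm_command:
  targets: "-0.003 0 0 0;-0.003 0 0 0;-0.003 0 0 0"

```text
clock: 16.1
tcp_pos: [0.5215, -0.225, 0.0835]
eef_rot: [-1.367, 0.921, -0.922]
force: [0.2, -2.0, 0.9]
grip_width: 0.0
```

```bash
cat > g.py <<'E'
import sys
from workcell import *
from h import *
w_im,d=get_image("wrist"); o=r.get_obs(); c=get_calibration("wrist"); cv2.imwrite(f"pics/{sys.argv[1]}.png",w_im[:,:,::-1])
ys,xs=np.mgrid[0:330,150:360]; ys=ys.ravel();xs=xs.ravel(); ok=d[ys,xs]>0; ys=ys[ok];xs=xs[ok]
P=deproj(c,np.c_[xs,ys],d[ys,xs])
a=np.radians(22); R=np.array([[np.cos(a),-np.sin(a)],[np.sin(a),np.cos(a)]]); C=np.array([0.4608,-0.0752])
Q=np.c_[(P[:,:2]-C)@R,P[:,2]]
t=(o["tcp_pos"][:2]-C)@R
k=(Q[:,2]>.097)&(Q[:,2]<.108)&(abs(Q[:,0])<.035)&(abs(Q[:,0])>.02)&(Q[:,1]>t[1]-.01); print("plate top",k.sum(),np.percentile(Q[k],[2,50,98],axis=0).round(4))
print("tcp local",t.round(4),"force local",(o["force"][:2]@R).round(2),o["clock"])
E
python3 g.py wrist11
```

```text
plate top 1153 [[-0.028  -0.1481  0.0977]
 [ 0.0207 -0.1425  0.1035]
 [ 0.0293 -0.1394  0.1054]]
tcp local [ 1.000e-04 -1.612e-01] force local [-0.58 -0.93] 16.15
```

View pics/wrist11.png

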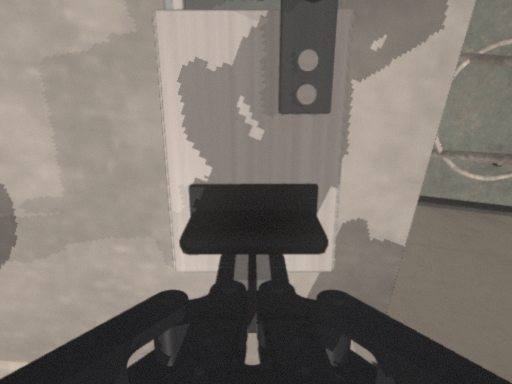

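The fingers touch the plate and the guard is moving with about 2 N of friction. I'll keep pushing, quickly at first.

Emit:
arm_command:
  targets: "-0.006 0 0 0;-0.008 0 0 0;-0.008 0 0 0;-0.008 0 0 0;-0.008 0 0 0;-0.008 0 0 0;-0.006 0 0 0;-0.003 0 0 0"

```text
clock: 17.15
tcp_pos: [0.5007, -0.1737, 0.0833]
eef_rot: [-1.367, 0.922, -0.921]
force: [-0.0, -2.2, 1.1]
grip_width: 0.0002
```

Emit:
arm_command:
  targets: "-0.0015 0 0 0;-0.0015 0 0 0;-0.0015 0 0 0;-0.0015 0 0 0"

```text
clock: 17.65
tcp_pos: [0.4986, -0.1685, 0.0833]
eef_rot: [-1.367, 0.922, -0.922]
force: [0.7, -2.2, 1.1]
grip_width: -0.0001
```

```bash
python3 g.py wrist12
```

```text
plate top 1148 [[-0.0282 -0.0872  0.0976]
 [ 0.0204 -0.0817  0.1036]
 [ 0.0291 -0.0787  0.1053]]
tcp local [ 1.000e-04 -1.005e-01] force local [-1.12 -1.47] 17.7
```

View pics/wrist12.png

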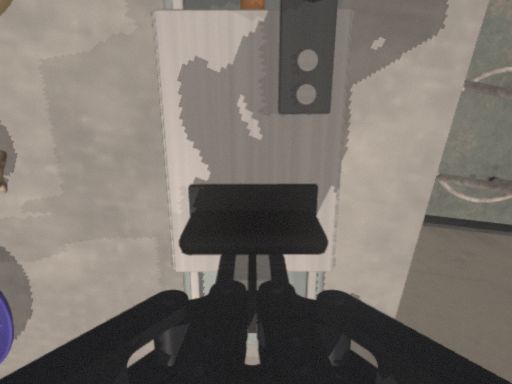

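Emit:
arm_command:
  targets: "-0.002 0 0 0;-0.002 0 0 0;-0.002 0 0 0;-0.002 0 0 0;-0.002 0 0 0"

```text
clock: 18.32
tcp_pos: [0.4947, -0.1591, 0.0833]
eef_rot: [-1.367, 0.922, -0.921]
force: [1.4, -2.3, -0.2]
grip_width: -0.0001
```

Emit:
arm_command:
  targets: "-0.0015 0 0 0;-0.0015 0 0 0;-0.0015 0 0 0;-0.0015 0 0 0"

```text
clock: 18.82
tcp_pos: [0.4925, -0.1536, 0.0833]
eef_rot: [-1.367, 0.922, -0.921]
force: [-0.8, -2.2, -0.5]
grip_width: -0.0
```

Emit:
arm_command:
  targets: "-0.0015 0 0 0;-0.0015 0 0 0;-0.0015 0 0 0;-0.0015 0 0 0"

```text
clock: 19.32
tcp_pos: [0.4902, -0.1481, 0.0833]
eef_rot: [-1.367, 0.922, -0.922]
force: [0.2, -1.6, -0.8]
grip_width: 0.0001
```

Emit:
arm_command:
  targets: "-0.0015 0 0 0;-0.0015 0 0 0;-0.0015 0 0 0;-0.0015 0 0 0"

```text
clock: 19.82
tcp_pos: [0.4881, -0.1425, 0.0834]
eef_rot: [-1.367, 0.922, -0.922]
force: [-0.9, -2.0, -0.7]
grip_width: -0.0
```

Emit:
arm_command:
  targets: "-0.0015 0 0 0;-0.0015 0 0 0;-0.0015 0 0 0;-0.0015 0 0 0"

```text
clock: 20.32
tcp_pos: [0.4858, -0.137, 0.0834]
eef_rot: [-1.367, 0.922, -0.922]
force: [-1.5, -2.0, -0.7]
grip_width: 0.0
```

Emit:
arm_command:
  targets: "-0.0015 0 0 0;-0.0015 0 0 0;-0.0015 0 0 0"

```text
clock: 20.7
tcp_pos: [0.4843, -0.1332, 0.0835]
eef_rot: [-1.368, 0.921, -0.922]
force: [0.0, -6.0, -2.3]
grip_width: 0.0
```

The ejector has engaged, at about 6 N. The catch should be 26–30 mm further on.

Emit:
arm_command:
  targets: "-0.0015 0 0 0;-0.0015 0 0 0;-0.0015 0 0 0;-0.0015 0 0 0"

```text
clock: 21.2
tcp_pos: [0.4822, -0.128, 0.0834]
eef_rot: [-1.368, 0.92, -0.923]
force: [0.9, -5.7, -2.1]
grip_width: -0.0001
```

Emit:
arm_command:
  targets: "-0.0015 0 0 0;-0.0015 0 0 0;-0.0015 0 0 0;-0.0015 0 0 0"

```text
clock: 21.7
tcp_pos: [0.4805, -0.1238, 0.0835]
eef_rot: [-1.37, 0.918, -0.926]
force: [2.6, -11.0, -5.3]
grip_width: -0.0002
```

Emit:
arm_command:
  targets: "-0.0015 0 0 0;-0.0015 0 0 0;-0.0015 0 0 0"

```text
clock: 22.08
tcp_pos: [0.4789, -0.1199, 0.0836]
eef_rot: [-1.37, 0.917, -0.926]
force: [3.0, -12.2, -6.7]
grip_width: -0.0002
```

Emit:
arm_command:
  targets: "-0.001 0 0 0;-0.001 0 0 0;-0.001 0 0 0"

```text
clock: 22.45
tcp_pos: [0.4778, -0.1173, 0.0836]
eef_rot: [-1.37, 0.917, -0.926]
force: [2.9, -11.7, -6.1]
grip_width: -0.0
```

Emit:
arm_command:
  targets: "-0.001 0 0 0;-0.001 0 0 0;-0.001 0 0 0"

```text
clock: 22.82
tcp_pos: [0.4768, -0.1147, 0.0836]
eef_rot: [-1.37, 0.917, -0.927]
force: [3.5, -13.7, -6.5]
grip_width: -0.0002
```

Emit:
arm_command:
  targets: "-0.001 0 0 0;-0.001 0 0 0"

```text
clock: 23.08
tcp_pos: [0.476, -0.1128, 0.0836]
eef_rot: [-1.37, 0.917, -0.927]
force: [3.1, -12.7, -6.3]
grip_width: 0.0001
```

Emit:
arm_command:
  targets: "-0.001 0 0 0;-0.001 0 0 0"

```text
clock: 23.32
tcp_pos: [0.4748, -0.1099, 0.0835]
eef_rot: [-1.369, 0.919, -0.925]
force: [2.3, -8.2, -3.8]
grip_width: -0.0003
```

The push dropped from about 13.5 N to 8.5 N, so the latch clicked. One small extra step should show the stop.

Emit:
arm_command:
  targets: "-0.0008 0 0 0;0 0 0 0"

```text
clock: 23.58
tcp_pos: [0.4742, -0.1084, 0.0835]
eef_rot: [-1.368, 0.92, -0.923]
force: [0.4, -5.8, -3.0]
grip_width: 0.0004
```

Emit:
arm_command:
  targets: "-0.0007 0 0 0;0 0 0 0"

```text
clock: 23.82
tcp_pos: [0.4739, -0.1078, 0.0835]
eef_rot: [-1.368, 0.92, -0.923]
force: [0.3, -6.2, -3.8]
grip_width: 0.0003
```

Emit:
arm_command:
  targets: "-0.0007 0 0 0;0 0 0 0"

```text
clock: 24.08
tcp_pos: [0.4737, -0.1072, 0.0835]
eef_rot: [-1.368, 0.92, -0.923]
force: [0.7, -6.5, -3.4]
grip_width: -0.0001
```

Emit:
arm_command:
  targets: "-0.0007 0 0 0;0 0 0 0"

```text
clock: 24.32
tcp_pos: [0.4733, -0.1063, 0.0835]
eef_rot: [-1.368, 0.92, -0.923]
force: [0.8, -4.9, -2.4]
grip_width: -0.0
```

```bash
python3 g.py wrist13; python3 - <<'E'
from workcell import *
from h import *
im,d=get_image("scene"); cv2.imwrite("pics/scene2.png",cv2.resize(im[170:280,160:360],None,fx=4,fy=4,interpolation=cv2.INTER_CUBIC)[:,:,::-1])
E
```

```text
plate top 1143 [[-0.0286 -0.0202  0.0976]
 [ 0.0202 -0.0148  0.1036]
 [ 0.0288 -0.0117  0.1054]]
tcp local [-0.     -0.0335] force local [-1.87 -5.55] 24.375
```

View pics/wrist13.png

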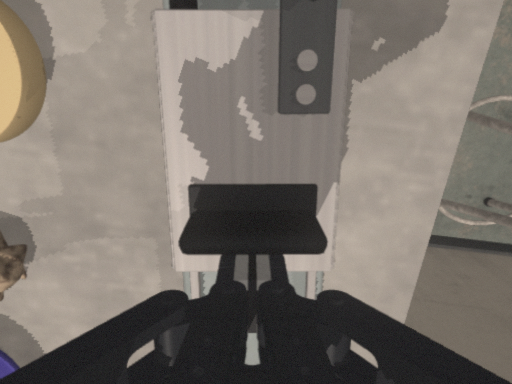

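View pics/scene2.png

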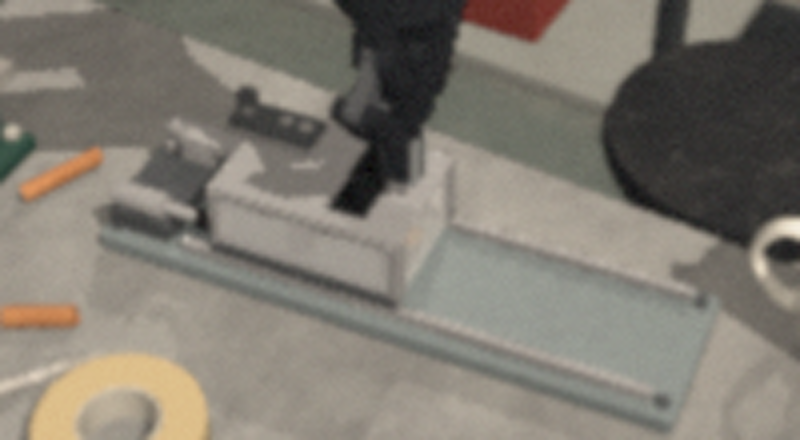

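Emit:
arm_command:
  targets: "-0.0004 0 0 0;-0.0004 0 0 0"

```text
clock: 24.68
tcp_pos: [0.4731, -0.1057, 0.0835]
eef_rot: [-1.368, 0.92, -0.923]
force: [0.5, -7.1, -3.3]
grip_width: 0.0001
```

Emit:
arm_command:
  targets: "-0.0004 0 0 0;-0.0004 0 0 0"

```text
clock: 24.92
tcp_pos: [0.473, -0.1054, 0.0835]
eef_rot: [-1.369, 0.919, -0.924]
force: [-0.1, -8.2, -4.1]
grip_width: -0.0003
```

Emit:
arm_command:
  targets: "-0.0004 0 0 0;-0.0004 0 0 0"

```text
clock: 25.18
tcp_pos: [0.4727, -0.1046, 0.0835]
eef_rot: [-1.369, 0.919, -0.924]
force: [1.8, -8.3, -2.8]
grip_width: 0.0003
```

Emit:
arm_command:
  targets: "-0.0004 0 0 0;-0.0004 0 0 0"

```text
clock: 25.42
tcp_pos: [0.4725, -0.104, 0.0835]
eef_rot: [-1.369, 0.919, -0.924]
force: [1.9, -8.2, -4.6]
grip_width: 0.0
```

```bash
python3 - <<'E'
from workcell import *
from h import *
a=np.radians(22); R=np.array([[np.cos(a),-np.sin(a)],[np.sin(a),np.cos(a)]]); C=np.array([0.4608,-0.0752])
c=get_calibration("scene")
im1,d1=get_image("scene")
for nm,d,im in (("now",d1,im1),("t0",np.load("scene0.npz")["d"],np.load("scene0.npz")["im"])):
    ys,xs=np.mgrid[170:285,170:350]; ys=ys.ravel();xs=xs.ravel()
    P=deproj(c,np.c_[xs,ys],d[ys,xs]); Q=np.c_[(P[:,:2]-C)@R,P[:,2]]
    k=(Q[:,0]>.012)&(Q[:,0]<.034)&(Q[:,2]>.074)&(Q[:,2]<.11)&(Q[:,1]>-.12)
    if nm=="t0": k=(Q[:,0]>.012)&(Q[:,0]<.034)&(Q[:,2]>.074)&(Q[:,2]<.11)&(Q[:,1]>-.15)
    q=Q[k]; 
    for lo in np.arange(q[:,1].min(),q[:,1].max(),.005):
        s=q[(q[:,1]>=lo)&(q[:,1]<lo+.005)]
        if len(s): print(nm,lo.round(4),len(s),"zmax",s[:,2].max().round(4),"med",np.median(s[:,2]).round(4))
    g=Q[(abs(Q[:,2]-.072)<.004)&(Q[:,0]<.01)&(Q[:,0]>-.035)]; print(nm,"roof y",np.percentile(g[:,1],[1,99]))
print(r.get_obs()["clock"])
cv2.imwrite("pics/scene3.png",cv2.resize(im1[180:240,180:280],None,fx=7,fy=7,interpolation=cv2.INTER_CUBIC)[:,:,::-1])
E
```

```text
now -0.0468 6 zmax 0.0757 med 0.0745
now -0.0418 4 zmax 0.0746 med 0.0744
now 0.0082 2 zmax 0.0744 med 0.0742
now 0.0132 5 zmax 0.0746 med 0.0743
now 0.0182 3 zmax 0.0749 med 0.0746
now 0.0232 4 zmax 0.0755 med 0.0744
now 0.0282 5 zmax 0.0796 med 0.0751
now 0.0332 19 zmax 0.0808 med 0.0779
now 0.0382 19 zmax 0.0837 med 0.0798
now 0.0432 10 zmax 0.0809 med 0.0789
now 0.0482 16 zmax 0.0828 med 0.0795
now 0.0532 10 zmax 0.0827 med 0.0795
now 0.0582 14 zmax 0.0808 med 0.0793
now 0.0632 11 zmax 0.0808 med 0.0798
now 0.0682 12 zmax 0.0932 med 0.0789
now 0.0732 23 zmax 0.0941 med 0.0805
now 0.0782 20 zmax 0.0933 med 0.0882
now 0.0832 10 zmax 0.0926 med 0.079
now 0.0882 2 zmax 0.0789 med 0.0783
now roof y [-0.04609041  0.07242538]
t0 -0.1498 10 zmax 0.0795 med 0.077
t0 -0.1448 4 zmax 0.0749 med 0.0746
t0 -0.1398 4 zmax 0.0747 med 0.0745
t0 -0.1348 3 zmax 0.0755 med 0.0754
t0 -0.1298 6 zmax 0.0749 med 0.0741
t0 -0.1248 2 zmax 0.0748 med 0.0747
t0 -0.1198 8 zmax 0.0795 med 0.0761
t0 -0.1148 18 zmax 0.082 med 0.0793
t0 -0.1098 18 zmax 0.0827 med 0.0799
t0 -0.1048 14 zmax 0.0824 med 0.0796
t0 -0.0998 18 zmax 0.0828 med 0.0791
t0 -0.0948 15 zmax 0.0815 med 0.0805
t0 -0.0898 13 zmax 0.0802 med 0.0792
t0 -0.0848 16 zmax 0.08 med 0.0788
t0 -0.0798 16 zmax 0.0907 med 0.0793
t0 -0.0748 27 zmax 0.0937 med 0.0852
t0 -0.0698 21 zmax 0.0933 med 0.0899
t0 -0.0648 13 zmax 0.0929 med 0.0805
t0 -0.0598 1 zmax 0.0748 med 0.0748
t0 roof y [-0.19415135 -0.07513487]
25.475
```

View pics/scene3.png

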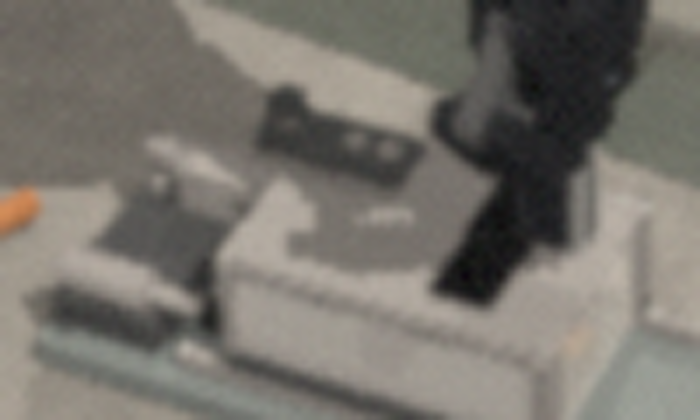

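```bash
python3 - <<'E'
from workcell import *
from h import *
a=np.radians(22); R=np.array([[np.cos(a),-np.sin(a)],[np.sin(a),np.cos(a)]]); C=np.array([0.4608,-0.0752])
for nm,cam,X in (("top","top",(100,320,150,260)),("scene","scene",(170,350,170,285))):
    d=np.load(nm+"0.npz")["d"]; c=get_calibration(cam)
    ys,xs=np.mgrid[X[2]:X[3],X[0]:X[1]]; ys=ys.ravel();xs=xs.ravel()
    P=deproj(c,np.c_[xs,ys],d[ys,xs]); Q=np.c_[(P[:,:2]-C)@R,P[:,2]]
    for lo in np.arange(.04,.14,.004):
        print(nm,lo.round(3),end=" | ")
        for xa,xb in ((.016,.028),(-.042,-.026),(.029,.042)):
            s=Q[(Q[:,1]>=lo)&(Q[:,1]<lo+.004)&(Q[:,0]>xa)&(Q[:,0]<xb)]
            print(len(s),np.percentile(s[:,2],[50,90]).round(4) if len(s) else "",end=" | ")
        print()
E
```

```text
top 0.04 | 5 [0.0128 0.0145] | 7 [0.0181 0.0214] | 7 [0.0169 0.0396] | 
top 0.044 | 5 [0.0146 0.0152] | 7 [0.0156 0.0215] | 6 [0.0401 0.0431] | 
top 0.048 | 7 [0.0507 0.0532] | 7 [0.014  0.0208] | 4 [0.0405 0.0417] | 
top 0.052 | 7 [0.0516 0.0555] | 8 [0.0142 0.018 ] | 5 [0.0372 0.0424] | 
top 0.056 | 7 [0.0542 0.0566] | 8 [0.0181 0.021 ] | 4 [0.0394 0.0406] | 
top 0.06 | 6 [0.0552 0.056 ] | 7 [0.0141 0.0181] | 5 [0.0417 0.0423] | 
top 0.064 | 7 [0.0578 0.0591] | 7 [0.0141 0.0183] | 4 [0.0412 0.0451] | 
top 0.068 | 6 [0.0605 0.0617] | 7 [0.0157 0.0195] | 4 [0.0416 0.0444] | 
top 0.072 | 7 [0.0552 0.0585] | 8 [0.0337 0.0425] | 5 [0.0405 0.0412] | 
top 0.076 | 7 [0.0486 0.0503] | 7 [0.0417 0.0447] | 4 [0.0395 0.0423] | 
top 0.08 | 7 [0.048  0.0504] | 7 [0.0416 0.0459] | 6 [0.0402 0.0422] | 
top 0.084 | 6 [0.0496 0.0517] | 7 [0.037 0.042] | 4 [0.0411 0.0426] | 
top 0.088 | 9 [0.0471 0.0517] | 7 [0.0385 0.0411] | 6 [0.0392 0.042 ] | 
top 0.092 | 6 [0.0483 0.0496] | 8 [0.0272 0.0429] | 4 [0.0406 0.0429] | 
top 0.096 | 7 [0.0483 0.0505] | 9 [0.0164 0.0406] | 5 [0.0415 0.0429] | 
top 0.1 | 
[... 1900 characters left out ...]
0.0185 0.022 ] | 
scene 0.104 | 11 [0.0494 0.0512] | 23 [0.0394 0.0456] | 2 [0.0432 0.0438] | 
scene 0.108 | 7 [0.0494 0.0506] | 14 [0.0375 0.0454] | 3 [0.0458 0.048 ] | 
scene 0.112 | 7 [0.0499 0.0507] | 21 [0.0366 0.046 ] | 2 [0.0454 0.0459] | 
scene 0.116 | 7 [0.049  0.0497] | 15 [0.0408 0.0459] | 3 [0.0463 0.0494] | 
scene 0.12 | 7 [0.0493 0.0497] | 17 [0.0397 0.0458] | 1 [0.0462 0.0462] | 
scene 0.124 | 5 [0.0471 0.0482] | 17 [0.042  0.0459] | 2 [0.0455 0.0459] | 
scene 0.128 | 4 [0.0364 0.0423] | 10 [0.0413 0.0455] | 4 [0.0453 0.0474] | 
scene 0.132 | 8 [0.0341 0.0377] | 17 [0.0413 0.0463] | 5 [0.044  0.0458] | 
scene 0.136 | 3 [0.0343 0.0348] | 16 [0.0321 0.0458] | 4 [0.0443 0.0456] |
```

The pawl looks down: the knob top reads 0.093, the same as at the start, and the roller is past the wedge's drop. The push is back at about 8 N (friction plus ejector). I'll go on gently until the stop shows as rising force.

Emit:
arm_command:
  targets: "-0.0004 0 0 0;-0.0004 0 0 0"

```text
clock: 25.72
tcp_pos: [0.4723, -0.1037, 0.0835]
eef_rot: [-1.37, 0.918, -0.925]
force: [2.4, -10.6, -4.8]
grip_width: 0.0005
```

Emit:
arm_command:
  targets: "-0.0004 0 0 0;-0.0003 0 0 0"

```text
clock: 25.98
tcp_pos: [0.4722, -0.1035, 0.0836]
eef_rot: [-1.37, 0.917, -0.926]
force: [2.3, -12.3, -5.3]
grip_width: -0.0002
```

Emit:
arm_command:
  targets: "-0.0004 0 0 0;-0.0003 0 0 0"

```text
clock: 26.22
tcp_pos: [0.4721, -0.1032, 0.0836]
eef_rot: [-1.371, 0.917, -0.927]
force: [3.0, -13.3, -5.6]
grip_width: -0.0005
```

Emit:
arm_command:
  targets: "-0.0004 0 0 0;-0.0004 0 0 0"

```text
clock: 26.48
tcp_pos: [0.472, -0.1029, 0.0836]
eef_rot: [-1.371, 0.916, -0.927]
force: [4.5, -16.0, -7.7]
grip_width: -0.0001
```

The push is now 16.5 N along the slide, above the wedge's 14 N, so the latch has caught and the stop is pressed about 1.4 mm. I'll back off slowly and check that the guard stays shut.

Emit:
arm_command:
  targets: "0.001 0 0 0;0.001 0 0 0;0.002 0 0 0;0.003 0 0 0;0.004 0 0 0;0.004 0 0 0;0 0 0 0;0 0 0 0"

```text
clock: 27.48
tcp_pos: [0.4765, -0.1136, 0.0834]
eef_rot: [-1.367, 0.922, -0.921]
force: [0.1, 0.9, -0.6]
grip_width: 0.0
```

```bash
python3 g.py wrist14
```

```text
plate top 1155 [[-0.0286 -0.0198  0.0976]
 [-0.02   -0.0145  0.1036]
 [ 0.0286 -0.0112  0.1054]]
tcp local [ 0.0001 -0.0415] force local [0.57 0.16] 27.525
```

View pics/wrist14.png

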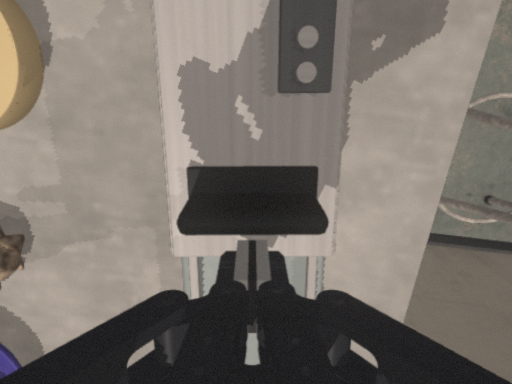

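The guard stayed put: the plate's rear face is at -0.0198, with an 8 mm gap to the fingers and no force. I'll lift away and check everything.

Emit:
arm_command:
  targets: "0 -0.03 0 0;0 -0.05 0 0;0 -0.05 0 0;-0.05 -0.02 0 0;-0.05 0 0 0;-0.02 0 0 0;0 0 0 0;0 0 0 0;0 0 0 0"

```text
clock: 28.65
tcp_pos: [0.4317, -0.0032, 0.2333]
eef_rot: [-1.367, 0.923, -0.922]
force: [-0.9, -0.4, 0.3]
grip_width: -0.0001
```

```bash
python3 g.py wrist15; python3 - <<'E'
from workcell import *
from h import *
a=np.radians(22); R=np.array([[np.cos(a),-np.sin(a)],[np.sin(a),np.cos(a)]]); C=np.array([0.4608,-0.0752])
for cam in ("scene","top"):
    im,d=get_image(cam); cv2.imwrite(f"pics/{cam}_end.png",im[:,:,::-1]); c=get_calibration(cam)
    for n in ("wax_rod","short_rod_a","mug"):
        for e in cut_out(cam,n)[:3]:
            ys,xs=np.nonzero(e["region"]); P=deproj(c,np.c_[xs,ys],d[ys,xs]); print(cam,n,round(e["p"],2),e["rect"],P.mean(0).round(4))
    ys,xs=np.mgrid[150:290,150:360]; ys=ys.ravel();xs=xs.ravel(); P=deproj(c,np.c_[xs,ys],d[ys,xs]); Q=np.c_[(P[:,:2]-C)@R,P[:,2]]
    k=(Q[:,2]>.098)&(Q[:,2]<.108)&(abs(Q[:,0])<.035); print(cam,"plate",np.median(Q[k],axis=0),k.sum())
E
```

```text
scene short_rod_a 0.6 [164.6, 206.2, 17.3, 9.5] [0.3758 0.1095 0.0101]
scene mug 0.95 [345.7, 215.4, 31.9, 48.3] [ 0.6042 -0.2975  0.0605]
scene plate [-0.00424454 -0.02020647  0.10510829] 107
top short_rod_a 0.57 [186.9, 225.3, 4.6, 17.0] [0.3729 0.1111 0.0101]
top mug 0.83 [318.6, 129.5, 37.7, 38.7] [ 0.6236 -0.3192  0.0655]
top plate [-0.00527961 -0.01644946  0.10332555] 92Traceback (most recent call last):
  File "g.py", line 10, in <module>
    k=(Q[:,2]>.097)&(Q[:,2]<.108)&(abs(Q[:,0])<.035)&(abs(Q[:,0])>.02)&(Q[:,1]>t[1]-.01); print("plate top",k.sum(),np.percentile(Q[k],[2,50,98],axis=0).round(4))
                                                                                                                    ~~~~~~~~~~~~~^^^^^^^^^^^^^^^^^^^^^^^
    return _quantile_unchecked(
        a, q, axis, out, overwrite_input, method, keepdims, weights)
    return _ureduce(a,
                    func=_quantile_ureduce_func,
    ...<5 lines>...
                    overwrite_input=overwrite_input,
                    method=method)
    r = func(a, **kwargs)
    result = _quantile(arr,
                       quantiles=q,
    ...<2 lines>...
                       out=out,
                       weights=wgt)
    slices_having_nans = np.isnan(arr[-1, ...])
                                  ~~~^^^^^^^^^
IndexError: index -1 is out of bounds for axis 0 with size 0
```

View pics/wrist15.png

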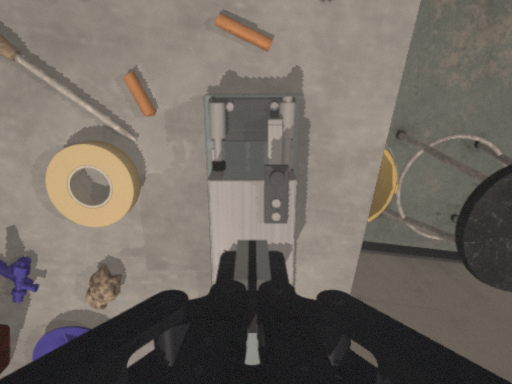

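View pics/scene_end.png

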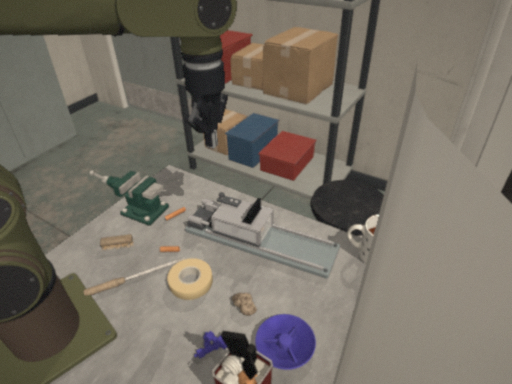

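```bash
python3 -c "
from workcell import *
print(r.finish_job(), r.get_obs()['clock'])"
```

```text
the job is handed in; nothing more can be done
the job is handed in; nothing more can be done
```

The long rod is in the cradle and the guard is latched shut over it. I handed the job in about 29 s into the 58 s allowed.

- **Rod:** My first grasp closed on top of the rod with about 8 N, because I closed before checking the height. I reopened, lowered and gripped it properly. It was let down in the cradle with a light touch of about 5 N and released. The wrist camera put its middle within about 1 mm of the cradle point. The guard hides it now, so I could not see it again at the end.
- **Guard:** I pushed it shut by the push plate with closed fingers. The push rose to about 13.5 N on the wedge, dropped to 5–6 N as the roller came off it, then settled at about 8 N. It then rose to 16.5 N against the rubber stop, which by your figures means the stop was pressed in about 1.4 mm.
- **Doubtful reading:** The force drop came about 6 mm before the stop, not the 1.5 mm described. I took that as the roller rolling off the wedge's edge. The latch knob being back at its starting height and the final 16.5 N both fit a caught latch.
- **Final checks:** After I backed off, the guard stayed where it was, about 147 mm from its start. The last look, about 2 s later, found it in the same place within camera accuracy. The nearer short rod and the mug read within about 5 mm of where they started. The other short rod I only saw in the pictures, lying where it was. The robot was touching nothing.

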